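# Take the battery panel off the bench meter

### The job

Open the battery bay of the white bench meter: press its orange snap tab inward, gently (it breaks if forced), until the front edge of the blue panel pops up. Then take the panel by its black grip, draw it forward out from under the rear lip without wrenching it, lift it off and lay it flat, grip up, on the middle of the grey mat, and let go. Leave the other things on the bench where they are.

Things in the scene. Friction and masses are not known exactly. Their poses are not given: they have to be found in the camera images.
- meter: White bench meter, fixed, 180 (x) by 130 mm (y), top 57 mm high; raised rear part with display from x = 61.5 to 98 mm, 76 mm high. Origin on the bench under the middle of the fitted panel; x points inward, from the front (tab) to the rear lip; z up. The fitted panel lies flush in the top: z 52 to 57 mm, x -60 to 60 mm, y -45 to 45 mm.
- tab_mean (a point): Fixed point of the meter (-44, 0, 88 mm in its frame; same axes): the MEAN place of the front face of the orange snap tab, an upright paddle 26 mm wide (y), 5 mm thick, 73 to 106 mm above the bench, standing up through the panel's window. The paddle is bent: its real face stands up to 9 mm nearer the front or further in than this. That is not measured; find it by touch.
- tab (a joint): How far the tab is pressed inward (meter's +x) from its own rest, m. It yields at 2.5 N, then 1.25 N more per mm. At 0.0055 (about 9.5 N) it frees the panel, whose front edge is then pushed up 13 mm by spring pins; at 0.0075 (12 N) it meets a hard stop; above 16 N it breaks. Let go, it springs back to 0. Press it 80 to 104 mm above the bench, clear of the rising panel.
- catch: Orange foot of the tab; moves inward with it. At rest it reaches over the panel's front bar to x = -53 mm in the meter's frame, 57 to 62 mm high, 20 mm wide. Its frame is the meter's when at rest. It breaks if the panel is forced against it with more than 15 N.
- panel: Blue battery panel, loose, 100 to 170 g. Plate 120 (x) by 90 (y) by 5 mm; origin in the middle of its underside, axes as the meter's when fitted. Window for the tab: x -48 to -14 mm, y -20 to 20 mm; front bar before it. Black grip rib on top: 16 mm wide (y), 50 mm long (x -10 to 40 mm), from 5 to 31 mm above the underside.
- panel_tongue (a point): End of the panel's rear tongue (6 mm long, 3 mm thick, 60 mm wide; 66 mm behind the panel's middle), which lies under the meter's rear lip. With the front edge up, draw the panel forward (meter's -x) about 9 mm (7 to 11) to clear the lip, then lift straight up past the tab. It breaks if the panel is wrenched against the meter with more than 25 N.
- panel_grip (a point): Middle of the black grip rib on the panel, 18 mm above the panel's underside, 15 mm behind its middle; axes as the panel's.
- panel_front (a point): Middle of the panel's front bar, on its top face: 54 mm before the panel's middle, 5 mm above its underside. 57 mm above the bench while latched, about 70 mm when popped up.
- mat: Flat grey mat, fixed, 190 mm (x) by 160 mm (y), 5 mm thick; origin in the middle of its underside, on the bench.
- cell_tray: Low clear tray, 70 by 75 mm, 18 mm high, fixed, between meter and mat on the robot's side. Leave alone; origin in the middle of its underside.
- cell0: Spare battery cell lying in the tray, 29 mm thick and 50 mm long. Leave alone; origin under its middle.
- cell1: The other spare cell, the same. Leave alone.
- beaker: Glass beaker, 70 mm wide, 90 mm high, beyond the meter and mat. Leave alone; origin under its middle.
- bottle: White bottle with green cap, 56 mm wide, 150 mm high, beyond the meter and mat. Leave alone; origin under its middle.
- weight: Brass balance weight, 36 mm wide, 50 mm high, at the left. Leave alone; origin under its middle.
- dish: Clear shallow dish, 90 mm wide, 16 mm high, at the left. Leave alone; origin under its middle.
- spatula: Lab spatula, 160 mm long, lying at the right. Leave alone.
- pen: Blue pen, 140 mm long, lying at the right. Leave alone.
There are look-alikes about, which are no part of the job. Several things look just like the mat: the one meant starts farthest to the robot's right.

How it is judged:
On the way, in this order (a step that is already met when the one before it is completed fails the run):
1. the panel's front edge has popped up, its tongue still under the lip (z of panel_front in the frame of meter above 0.064 m and x of panel in the frame of meter above -0.004 m and z of panel_grip in the frame of meter below 0.085 m), for 0.1 s.
2. the panel is drawn out and lifted clear of the meter (height (world z) of panel above 0.1 m), for 0.1 s.
At the end, for the whole second after the job is handed in: The panel lies flat (within 0.06 rad), grip up, on the mat, its middle within 35 mm of the mat's middle, at rest and released; the tab has sprung back (within 2 mm) (horizontal distance between panel and mat below 0.035 m and angle between panel's own z axis and vertical below 0.06 rad and height (world z) of panel below 0.012 m and linear speed of panel below 0.02 m/s and value of joint tab below 0.002 m); the robot touches nothing.
It fails at once if the tab is pressed with more than 16 N (contact force between anything else and tab above 16 N).
It fails at once if the panel is forced against the catch with more than 15 N (contact force between panel and catch above 15 N).
It fails at once if the panel is wrenched against the meter with more than 25 N (contact force between panel and meter above 25 N).
It fails at once if the panel is dropped or slammed on the mat (more than 25 N) (contact force between panel and mat above 25 N).
It fails at once if another thing on the bench is moved by more than 20 mm (distance of any of cell0, cell1, beaker, bottle, weight, dish, spatula, pen from where it was at the start of the episode above 0.02 m).
It also fails if it takes over 64 s, if anything falls off the work surface, if the arm or the gripper's body presses on something with over 40 N, if the wrist force passes 120 N, or if a joint passes its speed limit or range.

### The arm

A 6-joint arm with a two-finger parallel gripper is mounted at the origin on the work surface. World frame = base frame: x ahead of the robot, y to its left, z up, the work surface at z = 0. Lengths are in m, angles in rad, forces in N, time in s.
With the tool pointing down it reaches from about 0.4 to 0.825 m from the base axis. Payload 7 kg.
Tool frame: the origin (TCP) lies on the front face of the gripper's body, between the roots of the fingers; the fingertips stand 66 mm ahead of it and the grasp point (between the pads) lies 47 mm ahead of it; z points along the fingers, y is the line along which they close (so a half turn about z gives the same grasp; the last joint's range is limited). The gripper opens to 88 mm and grips with 3 to 60 N. Pads are 19 mm wide; open, the fingers measure 130 mm over their backs; the gripper's body (78 mm by 193 mm) begins 47 mm behind the grasp point.
Start: joints at [1.434, 0.359, 0.012, 0, -1.224, -0.288], TCP at [0.278, 0.615, 0.292] pointing down, gripper open.
Joint ranges: [-3.07, 3.07], [-1.43, 2.12], [-1.02, 1.25], [-3.03, 1.67], [-3.05, -0], [-3.03, 3.03]. Speed limits (rad/s): [2.39, 2.39, 3.01, 3.14, 3.14, 3.14].

### API

Orientations are given as [roll, pitch, yaw] about the fixed x, y, z axes, in that order (R = Rz(yaw) Ry(pitch) Rx(roll)).
In Python, from station import arm gives the robot as it stands. The module is installed in compiled form; this text tells all that it offers.
- The arm moves only by the tool move_arm, never from a script. Its argument "increments" is a list of rows, each an object of numbers: "jaw": the gripper command: -1 is shut, 1 is fully open, values between are in proportion; "dx", "dy", "dz": the shift along the tool's x, y, z in m; "twist": the turn about the tool's z in rad. A call has 1 to 12 rows; each row shifts and turns the commanded pose from where the row before left it, along the tool's axes as they then stand; what a row does not reach is not made up. A row lasts 1/12 s, in which the tool goes at most 41.7 mm and 7.16 degrees, less where a joint would pass 70% of its speed; a pose out of reach is approached as far as the arm can. A call is refused whole if a number of a shift passes 0.0417 or a number of a turn 0.125, either way. A call with a gripper value outside its range is refused whole. The fingers move at their own pace and stop on an object; "force" is the grip in N (left out, the last holds). Time passes only in rows, so rows that do not move let the fingers close. It gives the time, the measured TCP pose, the force, the opening and the grip force at its end, in the units of the state.
- arm.get_state(): the state, without advancing time (a new reading comes with each control period).
- arm.grab_frame(name): name is "scene" or "top"; returns the picture (420x560x3 uint8, blue, green, red); there is no depth.
- arm.camera_info(name): a dict with "K" (3x3 intrinsics, pixels), "extrinsics" (4x4, takes a point from camera to world coordinates). Camera axes: x right, y down, z forward; pixel columns grow to the right and rows downward; lengths in m; the calibration is good to about 2 mm. A picture is of the moment at which its call begins. camera_info takes no time and is no camera call.
- arm.job_done(): hands the job in; it is judged then, once.
Trained networks look in the newest picture that a camera, given by its name, has taken for a name from the list of things; names that differ only in an ending like _2 or _b are one class to them, and where a whole thing is asked for, a point or a joint stands for the part that bears it (a point fixed in the world has none). Each returns a list of dicts, best first, with "score" (0 to 1); they miss things now and then, are a little off and sometimes report something else, mostly with a low value. They report only what shows in the picture. A call takes as long as a camera call. They do not tell look-alikes from the thing itself.
- arm.find_in(camera, name): "position" ([x, y, z] in m, in world coordinates, good to about 4 mm: the middle of the surface that is visible of it).
- arm.silhouettes(camera, name): "pixels" (420x560 bool, what is visible of it).
- arm.pinpoint(camera, name): "position" ([x, y, z] in m, in world coordinates, good to about 4 mm: a listed point, or the origin of a listed thing).
The state is a dict: "t": time; "q": joint angles; "qd": joint speeds; "joint_efforts": joint torques, N m; "eef_pos": TCP position; "ee_rot": TCP orientation; "force": force on the tool from outside, world axes, zero at the start; "moment": the same for the moment, N m; "width": finger opening in m; "gripper_force": force on a finger pad.
Only numpy, scipy, OpenCV 4.12 (cv2) and the standard library are available. Lean on these libraries where they do the work, as an engineer would, in place of code of your own. Each camera call takes 0.05 s, during which the arm holds its last target. There are 200 camera calls.

## Working session

There is one attempt and no reset: what is moved stays moved. The work goes in short steps, Python scripts to look and compute and a tool call to move; the robot and the scene stay as the last step left them, time stands still between calls to the robot, and variables do not carry over. Pictures are saved under pics/ and viewed, at most 10 in all, crops included, and the job is handed in when it is done.

Besides the shell and the picture viewer there is one more tool, called after "Call:" as a command line: name --argument value ..., lists and objects as JSON in quotes. move_arm: Moves the arm, as the interface text tells. Its arguments: {"type":"object","properties":{"increments":{"type":"array"},"force":{"type":"number"}},"required":["increments"]}

```bash
mkdir -p pics
python3 - <<'E'
from station import arm
import cv2,numpy as np
s=arm.get_state();print({k:np.round(v,3) for k,v in s.items()})
for c in("scene","top"):
    cv2.imwrite(f"pics/{c}0.png",arm.grab_frame(c))
    i=arm.camera_info(c);print(c,np.round(i["K"],1).tolist(),np.round(i["extrinsics"],3).tolist())
for c in("top","scene"):
    for n in("meter","tab_mean","panel","panel_grip","panel_front","panel_tongue","mat","cell_tray","beaker","bottle","weight","dish"):
        print(c,n,[(np.round(d["position"],3).tolist(),round(d["score"],2)) for d in arm.pinpoint(c,n)])
E
```

```text
{'t': np.float64(0.0), 'q': array([ 1.434,  0.359,  0.011, -0.   , -1.224, -0.288]), 'qd': array([ 0.001, -0.   , -0.   ,  0.   ,  0.001,  0.001]), 'joint_efforts': array([-1.0000e-03, -5.8272e+01,  2.9305e+01,  6.9970e+00,  7.0000e-03,
       -0.0000e+00]), 'eef_pos': array([0.278, 0.615, 0.291]), 'ee_rot': array([ 3.14 , -0.   , -0.425]), 'force': array([ 0.217, -0.116, -0.524]), 'moment': array([ 0.   , -0.016,  0.019]), 'gripper_force': np.float64(0.0), 'width': np.float64(0.088)}
scene [[540.7, 0.0, 277.6], [0.0, 540.7, 217.6], [0.0, 0.0, 1.0]] [[0.278, 0.717, -0.639, 1.311], [0.961, -0.207, 0.186, -0.218], [0.001, -0.666, -0.746, 1.017], [0.0, 0.0, 0.0, 1.0]]
top [[502.7, 0.0, 282.7], [0.0, 502.7, 214.9], [0.0, 0.0, 1.0]] [[-0.018, -0.998, 0.06, 0.447], [-1.0, 0.018, -0.0, -0.008], [-0.001, -0.06, -0.998, 1.256], [0.0, 0.0, 0.0, 1.0]]
top meter [([0.589, -0.184, 0.002], 0.59)]
top tab_mean [([0.541, -0.192, 0.085], 0.72), ([0.567, 0.175, 0.002], 0.27)]
top panel [([0.584, -0.186, 0.053], 0.77)]
top panel_grip [([0.608, -0.185, 0.07], 0.68)]
top panel_front [([0.534, -0.192, 0.0
[... 514 characters left out ...]
ter [([0.594, -0.188, 0.0], 0.67)]
scene tab_mean [([0.542, -0.191, 0.088], 0.91)]
scene panel [([0.587, -0.183, 0.051], 0.86)]
scene panel_grip [([0.6, -0.181, 0.07], 0.8), ([0.761, 0.033, 0.002], 0.69)]
scene panel_front [([0.538, -0.19, 0.059], 0.61)]
scene panel_tongue [([0.656, -0.179, 0.056], 0.73)]
scene mat [([0.232, 0.27, -0.001], 0.7), ([0.564, 0.172, 0.004], 0.58)]
scene cell_tray [([0.402, -0.017, 0.002], 0.65), ([0.775, -0.074, -0.001], 0.56)]
scene beaker [([0.766, 0.03, -0.001], 0.94), ([0.564, 0.173, 0.004], 0.23)]
scene bottle [([0.774, -0.081, -0.0], 0.79), ([0.547, -0.19, 0.089], 0.49)]
scene weight [([0.392, 0.349, -0.002], 0.5)]
scene dish [([0.584, 0.411, 0.001], 0.64)]
```

View pics/top0.png

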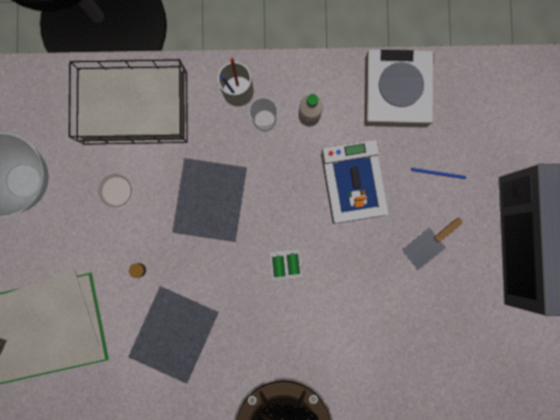

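View pics/scene0.png

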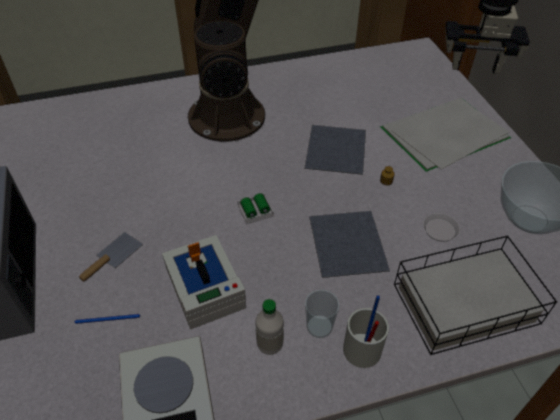

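Top view: two grey mats, at about pixel (210,200), world (0.566, 0.172), and at (174,334), world (0.231, 0.269). The first lies farther to the robot's right (smaller y), so it is the one meant. The meter is at (355,182), the orange tab at (358,200). The crop should confirm the mat, and I'll fit the meter pose in the same script.

```bash
cat > h.py <<'E'
from station import arm
import cv2,numpy as np
from scipy.optimize import least_squares
L={"meter":(0,0,0),"tab_mean":(-.044,0,.088),"panel":(0,0,.052),"panel_grip":(.015,0,.07),"panel_front":(-.054,0,.057),"panel_tongue":(.066,0,.052)}
def fit(n=2):
    P=[];Q=[]
    for _ in range(n):
        for c in("top","scene"):
            arm.grab_frame(c)
            for k in L:
                for d in arm.pinpoint(c,k)[:1]:
                    P.append(L[k]);Q.append(d["position"])
    P=np.array(P)[:,:2];Q=np.array(Q)[:,:2]
    f=lambda v:(P@np.array([[np.cos(v[2]),np.sin(v[2])],[-np.sin(v[2]),np.cos(v[2])]])+v[:2]-Q)
    r=least_squares(lambda v:f(v).ravel(),[.588,-.185,.1],loss="soft_l1",f_scale=.004)
    return r.x,np.round(1e3*f(r.x),1)
def plane(c,uv,z):
    i=arm.camera_info(c);E=np.array(i["extrinsics"]);uv=np.atleast_2d(uv)
    d=np.c_[uv,np.ones(len(uv))]@np.linalg.inv(i["K"]).T@E[:3,:3].T
    return E[:3,3]+d*((z-E[2,3])/d[:,2:])
def rect(c,n,z):
    out=[]
    for d in arm.silhouettes(c,n):
        ys,xs=np.nonzero(d["pixels"])
        if len(xs)<50: continue
        out.append((round(d["score"],2),cv2.minAreaRect((plane(c,np.c_[xs,ys],z)[:,:2]*1000).astype(np.float32))))
    return out
E
python3 - <<'E'
from h import *
x,r=fit();print(np.round(x,4));print(r.std(0))
f=arm.grab_frame("top")
cv2.imwrite("pics/mats.png",cv2.resize(f[130:400,110:400],None,fx=2.2,fy=2.2,interpolation=cv2.INTER_CUBIC)[:600])
for n,z in(("mat",.005),("panel",.057),("meter",.057)):print(n,rect("top",n,z))
E
```

```text
[ 0.5886 -0.1834  0.0981]
[ 63.19928636 133.26203502]
mat [(0.95, ((564.2705078125, 174.62899780273438), (160.8951416015625, 190.96090698242188), 80.9441909790039)), (0.94, ((233.7929229736328, 266.90606689453125), (161.5867156982422, 191.6320037841797), 65.37157440185547)), (0.23, ((604.07080078125, -187.740478515625), (193.36012268066406, 144.09152221679688), 7.767040252685547))]
panel [(0.89, ((590.0982666015625, -182.4162139892578), (122.71446990966797, 92.34817504882812), 8.777294158935547))]
meter [(0.75, ((597.1256103515625, -180.8695068359375), (187.927978515625, 139.9925079345703), 8.254387855529785))]
```

View pics/mats.png

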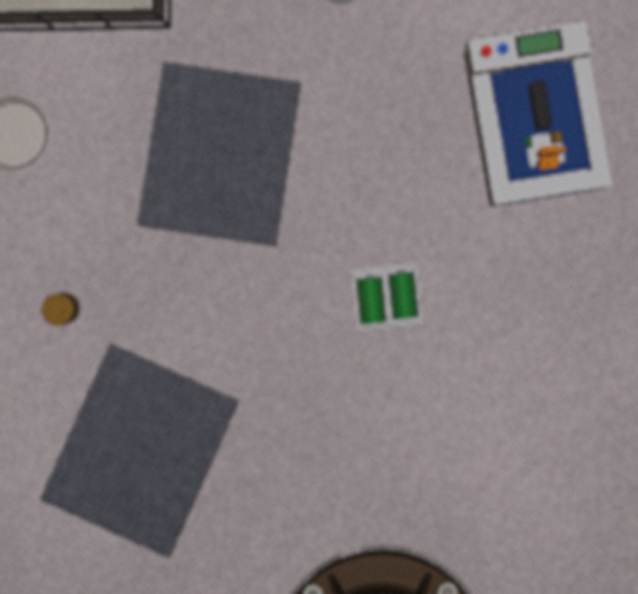

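The crop confirms it: the mat at crop (220,155) is the right-most of the two, 190 by 160 mm, centre (0.565, 0.174). The other is at crop (140,450). The panel outline gives a meter yaw of about 0.15. Next I turn the tool to that yaw and travel over with the jaw shut.

Call:
move_arm --increments '[{"jaw": -1,"twist": -0.115},{"jaw": -1,"twist": -0.115},{"jaw": -1,"twist": -0.115},{"jaw": -1,"twist": -0.115},{"jaw": -1,"twist": -0.113},{"jaw": -1,"dx": 0.004,"dy": 0.035},{"jaw": -1,"dx": 0.004,"dy": 0.035},{"jaw": -1,"dx": 0.004,"dy": 0.035},{"jaw": -1,"dx": 0.004,"dy": 0.035},{"jaw": -1,"dx": 0.004,"dy": 0.035},{"jaw": -1,"dx": 0.004,"dy": 0.035},{"jaw": -1,"dx": 0.004,"dy": 0.035}]' --force 20

```text
$.increments[0]: bad value
```

Call:
move_arm --increments '[{"dx": 0.004,"dy": 0.035},{"dx": 0.004,"dy": 0.035},{"dx": 0.004,"dy": 0.035},{"dx": 0.004,"dy": 0.035},{"dx": 0.004,"dy": 0.035},{"dx": 0.004,"dy": 0.035},{"dx": 0.004,"dy": 0.035},{"dx": 0.004,"dy": 0.035},{"dx": 0.004,"dy": 0.035},{"dx": 0.004,"dy": 0.035},{"dx": 0.004,"dy": 0.035},{"dx": 0.004,"dy": 0.035}]'

```text
$.increments[0]: bad value
```

Call:
move_arm --increments '[{"jaw": -1,"dx": 0,"dy": 0,"dz": 0,"twist": -0.115},{"jaw": -1,"dx": 0,"dy": 0,"dz": 0,"twist": -0.115},{"jaw": -1,"dx": 0,"dy": 0,"dz": 0,"twist": -0.115},{"jaw": -1,"dx": 0,"dy": 0,"dz": 0,"twist": -0.115},{"jaw": -1,"dx": 0,"dy": 0,"dz": 0,"twist": -0.113},{"jaw": -1,"dx": 0.004,"dy": 0.035,"dz": 0,"twist": 0},{"jaw": -1,"dx": 0.004,"dy": 0.035,"dz": 0,"twist": 0},{"jaw": -1,"dx": 0.004,"dy": 0.035,"dz": 0,"twist": 0},{"jaw": -1,"dx": 0.004,"dy": 0.035,"dz": 0,"twist": 0},{"jaw": -1,"dx": 0.004,"dy": 0.035,"dz": 0,"twist": 0},{"jaw": -1,"dx": 0.004,"dy": 0.035,"dz": 0,"twist": 0},{"jaw": -1,"dx": 0.004,"dy": 0.035,"dz": 0,"twist": 0}]' --force 20

```text
t: 3.9
eef_pos: [0.3422, 0.3751, 0.2923]
ee_rot: [-3.141, -0.0, 0.149]
force: [0.4, -0.1, -0.4]
width: 0.0133
gripper_force: 0.0
```

Call:
move_arm --increments '[{"jaw": -1,"dx": 0.005,"dy": 0.039,"dz": 0,"twist": 0},{"jaw": -1,"dx": 0.005,"dy": 0.039,"dz": 0,"twist": 0},{"jaw": -1,"dx": 0.005,"dy": 0.039,"dz": 0,"twist": 0},{"jaw": -1,"dx": 0.005,"dy": 0.039,"dz": 0,"twist": 0},{"jaw": -1,"dx": 0.005,"dy": 0.039,"dz": 0,"twist": 0},{"jaw": -1,"dx": 0.005,"dy": 0.039,"dz": 0,"twist": 0},{"jaw": -1,"dx": 0.005,"dy": 0.039,"dz": 0,"twist": 0},{"jaw": -1,"dx": 0.005,"dy": 0.039,"dz": 0,"twist": 0},{"jaw": -1,"dx": 0.005,"dy": 0.039,"dz": 0,"twist": 0},{"jaw": -1,"dx": 0.005,"dy": 0.039,"dz": 0,"twist": 0},{"jaw": -1,"dx": 0.005,"dy": 0.039,"dz": 0,"twist": 0},{"jaw": -1,"dx": 0.005,"dy": 0.039,"dz": 0,"twist": 0}]'

```text
t: 4.9
eef_pos: [0.4706, -0.0792, 0.2927]
ee_rot: [-3.141, -0.001, 0.148]
force: [1.9, 1.4, 0.3]
width: 0.0006
gripper_force: 0.0
```

Call:
move_arm --increments '[{"jaw": -1,"dx": 0.004,"dy": 0.03,"dz": 0,"twist": 0},{"jaw": -1,"dx": 0.004,"dy": 0.03,"dz": 0,"twist": 0},{"jaw": -1,"dx": 0.004,"dy": 0.03,"dz": 0,"twist": 0},{"jaw": -1,"dx": 0.004,"dy": 0.03,"dz": 0,"twist": 0},{"jaw": -1,"dx": 0,"dy": 0,"dz": 0.03,"twist": 0},{"jaw": -1,"dx": 0,"dy": 0,"dz": 0.03,"twist": 0},{"jaw": -1,"dx": 0,"dy": 0,"dz": 0.03,"twist": 0},{"jaw": -1,"dx": 0,"dy": 0,"dz": 0.03,"twist": 0},{"jaw": -1,"dx": 0,"dy": 0,"dz": 0.02,"twist": 0},{"jaw": -1,"dx": 0,"dy": 0,"dz": 0,"twist": 0},{"jaw": -1,"dx": 0,"dy": 0,"dz": 0,"twist": 0}]'

```text
t: 5.82
eef_pos: [0.5038, -0.1936, 0.1518]
ee_rot: [-3.142, 0.002, 0.148]
force: [-0.1, -0.4, 0.5]
width: 0.0004
gripper_force: 0.0
```

Run:
```python
from h import *
for c in("top","scene"):
    f=arm.grab_frame(c); cv2.imwrite(f"pics/{c}1.png",f)
    print(c,rect(c,"panel",.057))
f=cv2.imread("pics/scene1.png")
cv2.imwrite("pics/s1.png",cv2.resize(f[180:330,110:300],None,fx=4,fy=4,interpolation=cv2.INTER_CUBIC))
print(arm.get_state()["force"])
```

```text
top [(0.75, ((627.4695434570312, -177.38168334960938), (47.890220642089844, 89.70043182373047), 4.646779537200928))]
scene [(0.64, ((584.7797241210938, -184.00762939453125), (109.95726013183594, 90.7313461303711), 8.022941589355469))]
[0.5071656  0.61630383 0.08575782]
```

View pics/s1.png

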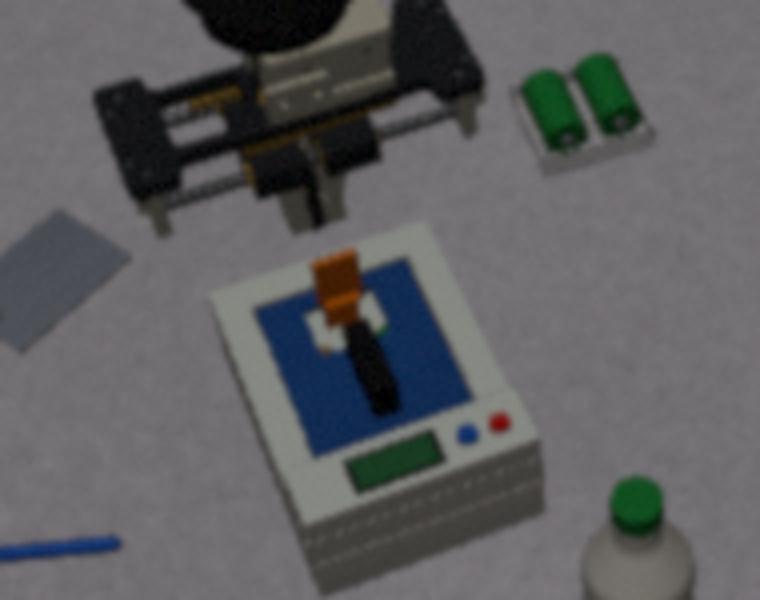

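Picture: the tool stands in front of the orange paddle (about 335,285 in the crop), centred on it, with the panel still latched. I approach guarded, at most 4 mm per call.

Call:
move_arm --increments '[{"jaw": -1,"dx": 0.006,"dy": 0,"dz": 0,"twist": 0},{"jaw": -1,"dx": 0.006,"dy": 0,"dz": 0,"twist": 0},{"jaw": -1,"dx": 0.004,"dy": 0,"dz": 0,"twist": 0},{"jaw": -1,"dx": 0.002,"dy": 0,"dz": 0,"twist": 0},{"jaw": -1,"dx": 0,"dy": 0,"dz": 0,"twist": 0},{"jaw": -1,"dx": 0,"dy": 0,"dz": 0,"twist": 0}]'

```text
t: 6.52
eef_pos: [0.5219, -0.1908, 0.152]
ee_rot: [-3.142, 0.0, 0.148]
force: [1.4, 0.2, -0.1]
width: 0.0
gripper_force: 0.0
```

Call:
move_arm --increments '[{"jaw": -1,"dx": 0.001,"dy": 0,"dz": 0,"twist": 0},{"jaw": -1,"dx": 0.001,"dy": 0,"dz": 0,"twist": 0},{"jaw": -1,"dx": 0.001,"dy": 0,"dz": 0,"twist": 0},{"jaw": -1,"dx": 0.001,"dy": 0,"dz": 0,"twist": 0},{"jaw": -1,"dx": 0,"dy": 0,"dz": 0,"twist": 0},{"jaw": -1,"dx": 0,"dy": 0,"dz": 0,"twist": 0}]'

```text
t: 7.02
eef_pos: [0.5258, -0.1903, 0.1521]
ee_rot: [3.142, 0.0, 0.148]
force: [-0.1, -0.0, -0.4]
width: 0.0005
gripper_force: 0.0
```

Call:
move_arm --increments '[{"jaw": -1,"dx": 0.001,"dy": 0,"dz": 0,"twist": 0},{"jaw": -1,"dx": 0.001,"dy": 0,"dz": 0,"twist": 0},{"jaw": -1,"dx": 0.001,"dy": 0,"dz": 0,"twist": 0},{"jaw": -1,"dx": 0.001,"dy": 0,"dz": 0,"twist": 0},{"jaw": -1,"dx": 0,"dy": 0,"dz": 0,"twist": 0},{"jaw": -1,"dx": 0,"dy": 0,"dz": 0,"twist": 0}]'

```text
t: 7.52
eef_pos: [0.5298, -0.1897, 0.1521]
ee_rot: [-3.142, 0.0, 0.148]
force: [-0.3, 0.5, 0.1]
width: 0.0006
gripper_force: 0.0
```

Call:
move_arm --increments '[{"jaw": -1,"dx": 0.001,"dy": 0,"dz": 0,"twist": 0},{"jaw": -1,"dx": 0.001,"dy": 0,"dz": 0,"twist": 0},{"jaw": -1,"dx": 0.001,"dy": 0,"dz": 0,"twist": 0},{"jaw": -1,"dx": 0.001,"dy": 0,"dz": 0,"twist": 0},{"jaw": -1,"dx": 0,"dy": 0,"dz": 0,"twist": 0},{"jaw": -1,"dx": 0,"dy": 0,"dz": 0,"twist": 0}]'

```text
t: 8.02
eef_pos: [0.5338, -0.1891, 0.1521]
ee_rot: [-3.142, 0.0, 0.148]
force: [-0.2, -0.8, 0.5]
width: 0.0003
gripper_force: 0.0
```

Call:
move_arm --increments '[{"jaw": -1,"dx": 0.001,"dy": 0,"dz": 0,"twist": 0},{"jaw": -1,"dx": 0.001,"dy": 0,"dz": 0,"twist": 0},{"jaw": -1,"dx": 0.001,"dy": 0,"dz": 0,"twist": 0},{"jaw": -1,"dx": 0.001,"dy": 0,"dz": 0,"twist": 0},{"jaw": -1,"dx": 0,"dy": 0,"dz": 0,"twist": 0},{"jaw": -1,"dx": 0,"dy": 0,"dz": 0,"twist": 0}]'

```text
t: 8.52
eef_pos: [0.5376, -0.1885, 0.1521]
ee_rot: [-3.142, 0.0, 0.148]
force: [-0.1, -0.8, 0.5]
width: 0.0006
gripper_force: 0.5
```

Call:
move_arm --increments '[{"jaw": -1,"dx": 0.001,"dy": 0,"dz": 0,"twist": 0},{"jaw": -1,"dx": 0.001,"dy": 0,"dz": 0,"twist": 0},{"jaw": -1,"dx": 0.001,"dy": 0,"dz": 0,"twist": 0},{"jaw": -1,"dx": 0.001,"dy": 0,"dz": 0,"twist": 0},{"jaw": -1,"dx": 0,"dy": 0,"dz": 0,"twist": 0},{"jaw": -1,"dx": 0,"dy": 0,"dz": 0,"twist": 0}]'

```text
t: 9.02
eef_pos: [0.5405, -0.1881, 0.1521]
ee_rot: [-3.141, 0.002, 0.148]
force: [-6.8, -2.1, 3.8]
width: 0.0002
gripper_force: 3.1
```

Call:
move_arm --increments '[{"jaw": -1,"dx": 0.001,"dy": 0,"dz": 0,"twist": 0},{"jaw": -1,"dx": 0.0005,"dy": 0,"dz": 0,"twist": 0},{"jaw": -1,"dx": 0,"dy": 0,"dz": 0,"twist": 0},{"jaw": -1,"dx": 0,"dy": 0,"dz": 0,"twist": 0}]'

```text
t: 9.35
eef_pos: [0.5415, -0.188, 0.152]
ee_rot: [-3.141, 0.003, 0.148]
force: [-7.1, -1.8, 6.0]
width: 0.0005
gripper_force: 3.9
```

Call:
move_arm --increments '[{"jaw": -1,"dx": 0,"dy": 0,"dz": -0.0005,"twist": 0},{"jaw": -1,"dx": 0.0005,"dy": 0,"dz": -0.0003,"twist": 0},{"jaw": -1,"dx": 0.0005,"dy": 0,"dz": 0,"twist": 0},{"jaw": -1,"dx": 0,"dy": 0,"dz": 0,"twist": 0},{"jaw": -1,"dx": 0,"dy": 0,"dz": 0,"twist": 0}]'

```text
t: 9.77
eef_pos: [0.5418, -0.1879, 0.1521]
ee_rot: [-3.141, 0.005, 0.147]
force: [-7.6, -1.4, 2.9]
width: 0.0008
gripper_force: 4.0
```

Call:
move_arm --increments '[{"jaw": -1,"dx": 0.0005,"dy": 0,"dz": -0.0003,"twist": 0},{"jaw": -1,"dx": 0.0005,"dy": 0,"dz": 0,"twist": 0},{"jaw": -1,"dx": 0.0005,"dy": 0,"dz": 0,"twist": 0},{"jaw": -1,"dx": 0,"dy": 0,"dz": 0,"twist": 0},{"jaw": -1,"dx": 0,"dy": 0,"dz": 0,"twist": 0}]'

```text
t: 10.18
eef_pos: [0.5427, -0.1878, 0.1522]
ee_rot: [-3.141, 0.006, 0.147]
force: [-9.5, -2.3, 2.4]
width: 0.0005
gripper_force: 4.6
```

Call:
move_arm --increments '[{"jaw": -1,"dx": 0.0005,"dy": 0,"dz": 0,"twist": 0},{"jaw": -1,"dx": 0.0005,"dy": 0,"dz": 0,"twist": 0},{"jaw": -1,"dx": 0,"dy": 0,"dz": 0,"twist": 0},{"jaw": -1,"dx": 0,"dy": 0,"dz": 0,"twist": 0}]'

```text
t: 10.52
eef_pos: [0.5437, -0.1876, 0.1522]
ee_rot: [-3.141, 0.006, 0.147]
force: [-9.7, -2.2, 2.2]
width: 0.0004
gripper_force: 4.7
```

```bash
cat > chk.py <<'E'
from h import *
F=[]
for _ in range(3):
    f=arm.grab_frame("scene");F.append(arm.get_state()["force"])
print(np.round(F,1))
for n in("panel_front","panel_grip","panel"):print(n,[(np.round(d["position"],3).tolist(),round(d["score"],2)) for d in arm.pinpoint("scene",n)[:1]])
E
python3 chk.py
```

```text
[[-9.7 -2.5  2.7]
 [-9.3 -3.2  2.2]
 [-8.9 -2.9  2.9]]
panel_front [([0.538, -0.189, 0.073], 0.75)]
panel_grip [([0.604, -0.184, 0.077], 0.58)]
panel [([0.59, -0.182, 0.061], 0.64)]
```

The front edge now reads z = 0.073 (latched 0.057), so it has popped. I back off, rise, and check.

Call:
move_arm --increments '[{"jaw": -1,"dx": -0.004,"dy": 0,"dz": 0,"twist": 0},{"jaw": -1,"dx": -0.006,"dy": 0,"dz": 0,"twist": 0},{"jaw": -1,"dx": -0.008,"dy": 0,"dz": 0,"twist": 0},{"jaw": -1,"dx": -0.008,"dy": 0,"dz": 0,"twist": 0},{"jaw": -1,"dx": 0,"dy": 0,"dz": -0.02,"twist": 0},{"jaw": 0.4,"dx": 0,"dy": 0,"dz": -0.03,"twist": 0},{"jaw": 0.4,"dx": 0,"dy": 0,"dz": 0,"twist": 0}]'

```text
t: 11.4
eef_pos: [0.5235, -0.1915, 0.2088]
ee_rot: [3.139, -0.008, 0.15]
force: [0.5, -0.9, 1.2]
width: 0.0086
gripper_force: 0.0
```

```bash
python3 chk.py
python3 - <<'E'
from h import *
f=arm.grab_frame("scene")
cv2.imwrite("pics/s2.png",cv2.resize(f[180:330,110:300],None,fx=4,fy=4,interpolation=cv2.INTER_CUBIC))
f=arm.grab_frame("top")
print(rect("scene","panel",.063),[np.round(d["position"],3) for d in arm.pinpoint("top","panel_grip")])
# fit of grip yaw/pos by black rib centre
for c in("scene","top"):print([np.round(d["position"],3) for d in arm.pinpoint(c,"panel_tongue")[:1]])
E
```

```text
[[ 1.   0.  -0.6]
 [-0.7  0.  -0.2]
 [-0.1 -0.4 -0. ]]
panel_front [([0.538, -0.188, 0.073], 0.56)]
panel_grip [([0.605, -0.184, 0.079], 0.77)]
panel [([0.587, -0.183, 0.06], 0.85)]
[(0.56, ((583.7219848632812, -183.30650329589844), (118.63905334472656, 91.63665771484375), 7.79896879196167)), (0.18, ((436.2906188964844, -4.232866287231445), (65.6776123046875, 27.363927841186523), 4.500168323516846))] []
[array([ 0.658, -0.178,  0.054])]
[array([ 0.651, -0.175,  0.052])]
```

View pics/s2.png

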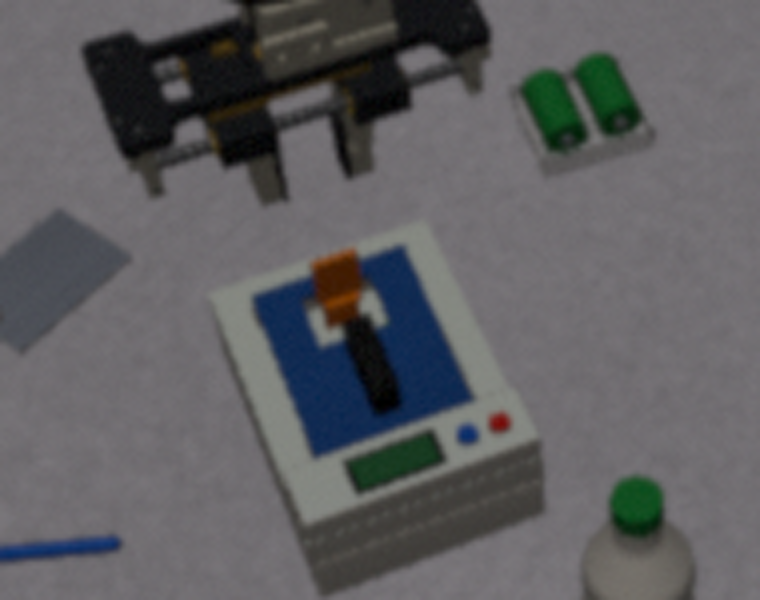

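The picture shows the panel's front edge raised (blue now reaches the white rim at 260,295 and 405,250), with the tab standing back upright. Next I move above the grip.

Call:
move_arm --increments '[{"jaw": 0.1,"dx": 0.02,"dy": 0.0,"dz": 0,"twist": 0},{"jaw": 0.1,"dx": 0.03,"dy": 0.001,"dz": 0,"twist": 0},{"jaw": 0.1,"dx": 0.03,"dy": 0.001,"dz": 0,"twist": 0},{"jaw": 0.1,"dx": 0,"dy": 0,"dz": 0,"twist": 0},{"jaw": 0.1,"dx": 0,"dy": 0,"dz": 0,"twist": 0},{"jaw": 0.1,"dx": 0,"dy": 0,"dz": 0,"twist": 0}]' --force 10

```text
t: 12.5
eef_pos: [0.5999, -0.1811, 0.2025]
ee_rot: [-3.141, 0.001, 0.148]
force: [0.3, -0.0, -0.3]
width: 0.048
gripper_force: 0.0
```

Call:
move_arm --increments '[{"jaw": 0.1,"dx": 0.004,"dy": 0,"dz": 0.02,"twist": 0},{"jaw": 0.1,"dx": 0,"dy": 0,"dz": 0.02,"twist": 0},{"jaw": 0.1,"dx": 0,"dy": 0,"dz": 0.015,"twist": 0},{"jaw": 0.1,"dx": 0,"dy": 0,"dz": 0.01,"twist": 0},{"jaw": 0.1,"dx": 0,"dy": 0,"dz": 0.004,"twist": 0},{"jaw": 0.1,"dx": 0,"dy": 0,"dz": 0,"twist": 0},{"jaw": 0.1,"dx": 0,"dy": 0,"dz": 0,"twist": 0}]'

```text
t: 13.08
eef_pos: [0.6044, -0.1808, 0.135]
ee_rot: [3.141, -0.001, 0.148]
force: [0.2, 0.2, 0.4]
width: 0.0487
gripper_force: 0.0
```

Call:
move_arm --increments '[{"jaw": -0.3,"dx": 0,"dy": 0,"dz": 0,"twist": 0},{"jaw": -0.5,"dx": 0,"dy": 0,"dz": 0,"twist": 0},{"jaw": -1,"dx": 0,"dy": 0,"dz": 0,"twist": 0},{"jaw": -1,"dx": 0,"dy": 0,"dz": 0,"twist": 0},{"jaw": -1,"dx": 0,"dy": 0,"dz": 0,"twist": 0},{"jaw": -1,"dx": 0,"dy": 0,"dz": 0,"twist": 0},{"jaw": -1,"dx": 0,"dy": 0,"dz": 0,"twist": 0},{"jaw": -1,"dx": 0,"dy": 0,"dz": 0,"twist": 0}]' --force 10

```text
t: 13.75
eef_pos: [0.6044, -0.1806, 0.1345]
ee_rot: [3.141, -0.0, 0.148]
force: [-0.2, -0.1, 2.6]
width: 0.0157
gripper_force: 10.0
```

Gripped (15.7 mm wide, 10 N). Now I draw it forward gently.

Call:
move_arm --increments '[{"jaw": -1,"dx": 0,"dy": 0,"dz": 0,"twist": 0},{"jaw": -1,"dx": -0.001,"dy": 0,"dz": 0,"twist": 0},{"jaw": -1,"dx": -0.001,"dy": 0,"dz": 0,"twist": 0},{"jaw": -1,"dx": -0.001,"dy": 0,"dz": 0,"twist": 0},{"jaw": -1,"dx": -0.001,"dy": 0,"dz": 0,"twist": 0},{"jaw": -1,"dx": 0,"dy": 0,"dz": 0,"twist": 0}]' --force 20

```text
t: 14.25
eef_pos: [0.6004, -0.1812, 0.1345]
ee_rot: [3.141, -0.001, 0.148]
force: [1.5, 0.2, 1.2]
width: 0.0158
gripper_force: 20.0
```

Call:
move_arm --increments '[{"jaw": -1,"dx": -0.001,"dy": 0,"dz": 0,"twist": 0},{"jaw": -1,"dx": -0.001,"dy": 0,"dz": 0,"twist": 0},{"jaw": -1,"dx": -0.001,"dy": 0,"dz": 0,"twist": 0},{"jaw": -1,"dx": -0.001,"dy": 0,"dz": 0,"twist": 0},{"jaw": -1,"dx": -0.001,"dy": 0,"dz": 0,"twist": 0},{"jaw": -1,"dx": 0,"dy": 0,"dz": 0,"twist": 0},{"jaw": -1,"dx": 0,"dy": 0,"dz": 0,"twist": 0}]'

```text
t: 14.83
eef_pos: [0.5953, -0.182, 0.1344]
ee_rot: [3.142, 0.0, 0.148]
force: [1.0, -0.3, 3.0]
width: 0.0158
gripper_force: 20.0
```

```bash
python3 chk.py
```

```text
[[ 1.1 -0.1  2.6]
 [ 1.2  0.4  3.3]
 [ 1.8 -0.1  3.9]]
panel_front [([0.528, -0.19, 0.072], 0.91)]
panel_grip [([0.596, -0.185, 0.074], 0.58)]
panel [([0.581, -0.185, 0.058], 0.74)]
```

Call:
move_arm --increments '[{"jaw": -1,"dx": 0,"dy": 0,"dz": -0.001,"twist": 0},{"jaw": -1,"dx": 0,"dy": 0,"dz": -0.001,"twist": 0},{"jaw": -1,"dx": 0,"dy": 0,"dz": -0.001,"twist": 0},{"jaw": -1,"dx": 0,"dy": 0,"dz": -0.001,"twist": 0},{"jaw": -1,"dx": 0,"dy": 0,"dz": 0,"twist": 0}]'

```text
t: 15.55
eef_pos: [0.5948, -0.1819, 0.1379]
ee_rot: [-3.141, 0.001, 0.148]
force: [0.7, -0.2, -2.0]
width: 0.0162
gripper_force: 20.0
```

Call:
move_arm --increments '[{"jaw": -1,"dx": 0,"dy": 0,"dz": -0.0015,"twist": 0},{"jaw": -1,"dx": 0,"dy": 0,"dz": -0.0015,"twist": 0},{"jaw": -1,"dx": 0,"dy": 0,"dz": -0.0015,"twist": 0},{"jaw": -1,"dx": 0,"dy": 0,"dz": -0.0015,"twist": 0},{"jaw": -1,"dx": 0,"dy": 0,"dz": 0,"twist": 0}]'

```text
t: 15.97
eef_pos: [0.5955, -0.1819, 0.1447]
ee_rot: [3.141, -0.001, 0.148]
force: [-0.4, -0.2, -1.3]
width: 0.0157
gripper_force: 20.0
```

Call:
move_arm --increments '[{"jaw": -1,"dx": 0,"dy": 0,"dz": -0.008,"twist": 0},{"jaw": -1,"dx": 0,"dy": 0,"dz": -0.012,"twist": 0},{"jaw": -1,"dx": 0,"dy": 0,"dz": -0.015,"twist": 0},{"jaw": -1,"dx": 0,"dy": 0,"dz": -0.02,"twist": 0},{"jaw": -1,"dx": 0,"dy": 0,"dz": -0.02,"twist": 0},{"jaw": -1,"dx": 0,"dy": 0,"dz": -0.015,"twist": 0},{"jaw": -1,"dx": 0,"dy": 0,"dz": -0.01,"twist": 0},{"jaw": -1,"dx": 0,"dy": 0,"dz": 0,"twist": 0},{"jaw": -1,"dx": 0,"dy": 0,"dz": 0,"twist": 0}]'

```text
t: 16.72
eef_pos: [0.5954, -0.1818, 0.2449]
ee_rot: [-3.142, -0.001, 0.148]
force: [0.6, 0.4, -1.5]
width: 0.0161
gripper_force: 20.0
```

```bash
python3 chk.py
python3 - <<'E'
from h import *
f=arm.grab_frame("scene")
cv2.imwrite("pics/s3.png",cv2.resize(f[130:330,110:300],None,fx=3,fy=3,interpolation=cv2.INTER_CUBIC))
E
```

```text
[[ 0.2  0.8 -1.6]
 [ 0.2  0.6 -1.9]
 [ 0.3  0.2 -0.8]]
panel_front [([0.528, -0.191, 0.182], 0.81)]
panel_grip [([0.591, -0.182, 0.186], 0.77)]
panel [([0.578, -0.183, 0.169], 0.83)]
```

View pics/s3.png

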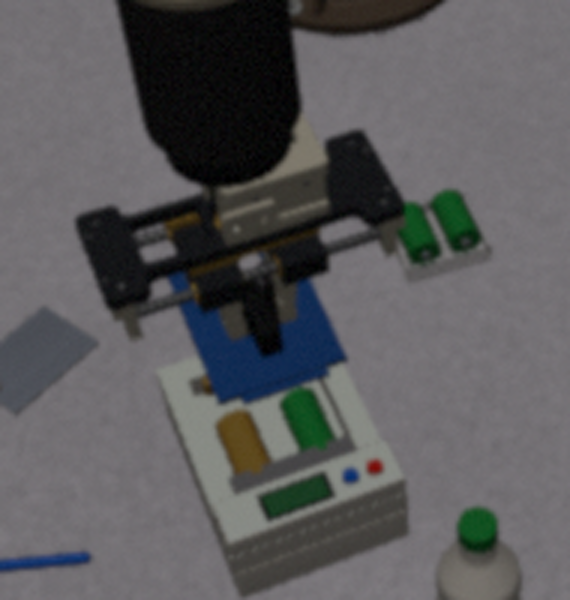

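The panel is held by the rib and clear of the meter (z about 0.169), with the open bay showing below. I carry it to the mat.

Call:
move_arm --increments '[{"jaw": -1,"dx": 0.001,"dy": -0.01,"dz": 0,"twist": 0},{"jaw": -1,"dx": 0.002,"dy": -0.02,"dz": 0,"twist": 0},{"jaw": -1,"dx": 0.004,"dy": -0.035,"dz": 0,"twist": 0},{"jaw": -1,"dx": 0.004,"dy": -0.038,"dz": 0,"twist": 0},{"jaw": -1,"dx": 0.004,"dy": -0.038,"dz": 0,"twist": 0},{"jaw": -1,"dx": 0.004,"dy": -0.038,"dz": 0,"twist": 0},{"jaw": -1,"dx": 0.004,"dy": -0.038,"dz": 0,"twist": 0},{"jaw": -1,"dx": 0.004,"dy": -0.038,"dz": 0,"twist": 0},{"jaw": -1,"dx": 0.004,"dy": -0.038,"dz": 0,"twist": 0},{"jaw": -1,"dx": 0.004,"dy": -0.035,"dz": 0,"twist": 0},{"jaw": -1,"dx": 0.003,"dy": -0.02,"dz": 0,"twist": 0},{"jaw": -1,"dx": 0.001,"dy": -0.009,"dz": 0,"twist": 0}]'

```text
t: 18.07
eef_pos: [0.5808, 0.1804, 0.244]
ee_rot: [-3.141, -0.0, 0.151]
force: [0.2, -0.1, -2.2]
width: 0.0155
gripper_force: 20.0
```

Call:
move_arm --increments '[{"jaw": -1,"dx": 0,"dy": 0,"dz": 0.02,"twist": 0},{"jaw": -1,"dx": 0,"dy": 0,"dz": 0.025,"twist": 0},{"jaw": -1,"dx": 0,"dy": 0,"dz": 0.025,"twist": 0},{"jaw": -1,"dx": 0,"dy": 0,"dz": 0.025,"twist": 0},{"jaw": -1,"dx": 0,"dy": 0,"dz": 0.015,"twist": 0},{"jaw": -1,"dx": 0,"dy": 0,"dz": 0.01,"twist": 0},{"jaw": -1,"dx": 0,"dy": 0,"dz": 0.005,"twist": 0},{"jaw": -1,"dx": 0,"dy": 0,"dz": 0,"twist": 0},{"jaw": -1,"dx": 0,"dy": 0,"dz": 0,"twist": 0}]'

```text
t: 18.82
eef_pos: [0.5817, 0.1771, 0.12]
ee_rot: [-3.141, -0.001, 0.148]
force: [-0.4, 0.3, -0.4]
width: 0.0159
gripper_force: 20.0
```

```bash
python3 chk.py
```

```text
[[-0.2 -0.2 -1.3]
 [-0.4 -0.4 -0.5]
 [-0.2  0.3 -1.1]]
panel_front []
panel_grip [([0.582, 0.177, 0.064], 0.83)]
panel [([0.568, 0.173, 0.045], 0.9)]
```

Call:
move_arm --increments '[{"jaw": -1,"dx": 0,"dy": 0,"dz": 0.012,"twist": 0},{"jaw": -1,"dx": 0,"dy": 0,"dz": 0.01,"twist": 0},{"jaw": -1,"dx": 0,"dy": 0,"dz": 0.004,"twist": 0},{"jaw": -1,"dx": 0,"dy": 0,"dz": 0.002,"twist": 0},{"jaw": -1,"dx": 0,"dy": 0,"dz": 0,"twist": 0},{"jaw": -1,"dx": 0,"dy": 0,"dz": 0,"twist": 0}]' --force 10

```text
t: 19.62
eef_pos: [0.5813, 0.177, 0.0913]
ee_rot: [3.141, 0.0, 0.148]
force: [-0.3, 0.5, -1.4]
width: 0.0157
gripper_force: 10.0
```

Call:
move_arm --increments '[{"jaw": -1,"dx": 0,"dy": 0,"dz": 0.001,"twist": 0},{"jaw": -1,"dx": 0,"dy": 0,"dz": 0.001,"twist": 0},{"jaw": -1,"dx": 0,"dy": 0,"dz": 0.001,"twist": 0},{"jaw": -1,"dx": 0,"dy": 0,"dz": 0.001,"twist": 0},{"jaw": -1,"dx": 0,"dy": 0,"dz": 0,"twist": 0},{"jaw": -1,"dx": 0,"dy": 0,"dz": 0,"twist": 0}]' --force 6

```text
t: 20.12
eef_pos: [0.5812, 0.1769, 0.0873]
ee_rot: [-3.142, -0.0, 0.148]
force: [0.3, 0.4, -1.9]
width: 0.0157
gripper_force: 6.0
```

Call:
move_arm --increments '[{"jaw": -1,"dx": 0,"dy": 0,"dz": 0.001,"twist": 0},{"jaw": -1,"dx": 0,"dy": 0,"dz": 0.001,"twist": 0},{"jaw": -1,"dx": 0,"dy": 0,"dz": 0.001,"twist": 0},{"jaw": -1,"dx": 0,"dy": 0,"dz": 0,"twist": 0},{"jaw": -1,"dx": 0,"dy": 0,"dz": 0,"twist": 0}]'

```text
t: 20.53
eef_pos: [0.5812, 0.1769, 0.0841]
ee_rot: [3.142, 0.0, 0.148]
force: [-0.5, -0.2, -2.0]
width: 0.0157
gripper_force: 6.0
```

Call:
move_arm --increments '[{"jaw": -1,"dx": 0,"dy": 0,"dz": 0.001,"twist": 0},{"jaw": -1,"dx": 0,"dy": 0,"dz": 0.001,"twist": 0},{"jaw": -1,"dx": 0,"dy": 0,"dz": 0,"twist": 0},{"jaw": -1,"dx": 0,"dy": 0,"dz": 0,"twist": 0}]'

```text
t: 20.87
eef_pos: [0.5812, 0.1769, 0.0822]
ee_rot: [3.142, 0.0, 0.148]
force: [-1.0, 0.6, -1.1]
width: 0.0159
gripper_force: 6.0
```

```bash
python3 chk.py
python3 - <<'E'
from h import *
f=arm.grab_frame("scene")
cv2.imwrite("pics/s4.png",cv2.resize(f[130:300,270:430],None,fx=3.5,fy=3.5,interpolation=cv2.INTER_CUBIC))
E
```

```text
[[-0.7  0.1 -1. ]
 [ 0.9 -0.7 -1.6]
 [-0.5  0.7 -1.6]]
panel_front [([0.589, 0.411, 0.0], 0.37)]
panel_grip [([0.582, 0.177, 0.023], 0.73)]
panel [([0.566, 0.173, 0.006], 0.57)]
```

View pics/s4.png

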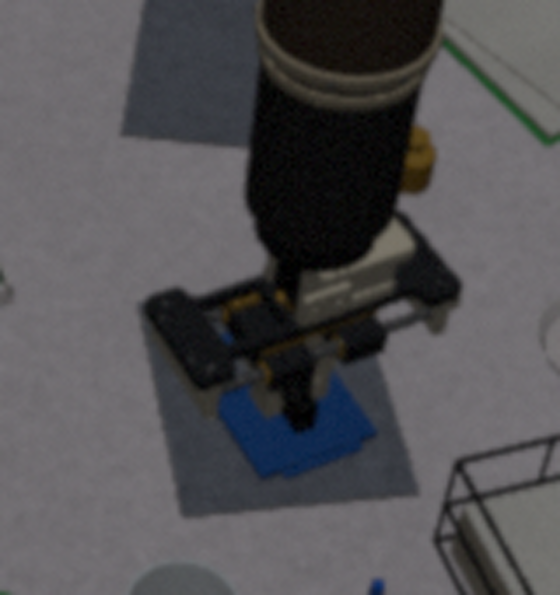

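The panel is over the mat's middle (300,430 in the crop), just above it and still carried. I lower by feel.

Call:
move_arm --increments '[{"jaw": -1,"dx": 0,"dy": 0,"dz": 0.001,"twist": 0},{"jaw": -1,"dx": 0,"dy": 0,"dz": 0.0005,"twist": 0},{"jaw": -1,"dx": 0,"dy": 0,"dz": 0,"twist": 0},{"jaw": -1,"dx": 0,"dy": 0,"dz": 0,"twist": 0}]'

```text
t: 21.55
eef_pos: [0.5813, 0.177, 0.0814]
ee_rot: [-3.142, -0.0, 0.148]
force: [-2.8, -0.5, 5.2]
width: 0.0158
gripper_force: 6.0
```

Call:
move_arm --increments '[{"jaw": -1,"dx": 0,"dy": 0,"dz": -0.0005,"twist": 0},{"jaw": -1,"dx": 0,"dy": 0,"dz": 0,"twist": 0},{"jaw": -1,"dx": 0,"dy": 0,"dz": 0,"twist": 0},{"jaw": -0.5,"dx": 0,"dy": 0,"dz": 0,"twist": 0},{"jaw": -0.3,"dx": 0,"dy": 0,"dz": 0,"twist": 0},{"jaw": 0,"dx": 0,"dy": 0,"dz": 0,"twist": 0},{"jaw": 0,"dx": 0,"dy": 0,"dz": 0,"twist": 0},{"jaw": 0,"dx": 0,"dy": 0,"dz": 0,"twist": 0},{"jaw": 0,"dx": 0,"dy": 0,"dz": 0,"twist": 0}]' --force 3

```text
t: 22.3
eef_pos: [0.5812, 0.1769, 0.0812]
ee_rot: [3.142, 0.0, 0.148]
force: [-0.7, 0.2, -0.7]
width: 0.0428
gripper_force: 0.0
```

Call:
move_arm --increments '[{"jaw": 0,"dx": 0,"dy": 0,"dz": -0.01,"twist": 0},{"jaw": 0,"dx": 0,"dy": 0,"dz": -0.02,"twist": 0},{"jaw": 0,"dx": 0,"dy": 0,"dz": -0.03,"twist": 0},{"jaw": 0,"dx": 0,"dy": 0,"dz": -0.03,"twist": 0},{"jaw": 0,"dx": 0,"dy": 0,"dz": -0.03,"twist": 0},{"jaw": 0,"dx": -0.03,"dy": 0,"dz": -0.03,"twist": 0},{"jaw": 0,"dx": -0.04,"dy": 0,"dz": -0.01,"twist": 0},{"jaw": 0,"dx": -0.03,"dy": 0,"dz": 0,"twist": 0},{"jaw": 0,"dx": 0,"dy": 0,"dz": 0,"twist": 0},{"jaw": 0,"dx": 0,"dy": 0,"dz": 0,"twist": 0}]'

```text
t: 23.13
eef_pos: [0.4818, 0.162, 0.2425]
ee_rot: [-3.14, -0.002, 0.149]
force: [0.6, 1.1, 0.5]
width: 0.0438
gripper_force: 0.0
```

```bash
python3 chk.py
python3 - <<'E'
from h import *
f=arm.grab_frame("scene")
cv2.imwrite("pics/s5.png",cv2.resize(f[130:340,130:430],None,fx=2.5,fy=2.5,interpolation=cv2.INTER_CUBIC))
print([np.round(d["position"],3) for d in arm.pinpoint("scene","mat")])
E
```

```text
[[ 0.   0.8 -0. ]
 [ 0.9  1.2  0.4]
 [-0.8  0.7  0.5]]
panel_front [([0.515, 0.171, 0.015], 0.72)]
panel_grip [([0.579, 0.179, 0.021], 0.97)]
panel [([0.567, 0.174, 0.006], 0.83)]
[array([0.564, 0.175, 0.002]), array([0.23 , 0.266, 0.   ]), array([0.764, 0.034, 0.   ])]
```

View pics/s5.png

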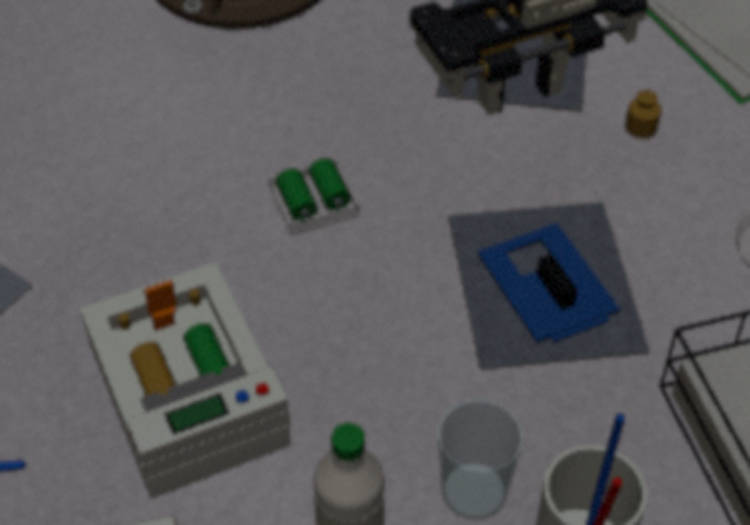

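The panel lies flat with its grip up in the middle of the mat (548,282 in the crop). The tab is upright at (160,305) and the gripper is clear. I hand in.

```bash
python3 -c "
from station import arm
print(arm.job_done())"
```

```text
the job is handed in; nothing more can be done
None
```

I handed the job in, but it returned no verdict: the tab popped the panel, which I drew out, lifted clear and laid flat, grip up, about 3 mm from the mat's middle by the camera, with nothing else visibly moved and about 23 s of the 64 s used.

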